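# Stow the clamp pair and latch the tray

## Robot

A 6-joint arm with a two-finger parallel gripper is mounted at the origin on the work surface. World frame = base frame: x ahead of the robot, y to its left, z up, the work surface at z = 0. Lengths are in m, angles in rad, forces in N, time in s.
With the tool pointing down it reaches from about 0.375 to 0.9 m from the base axis. Payload 3.1 kg.
Tool frame: the origin (TCP) lies midway between the tips of the shut fingers; the grasp point (between the pads) lies 19 mm behind it; z points along the fingers, y is the line along which they close (so a half turn about z gives the same grasp; the last joint's range is limited). The gripper opens to 85 mm and grips with 20 to 120 N. Pads are 22 mm wide; open, the fingers measure 114 mm over their backs; the gripper's body (76 mm by 85 mm) begins 54 mm behind the grasp point. The pads swing forward as they close: fully open they stand 13 mm farther back than shut.
Start: joints at [-0.178, 0.527, 1.433, -0, 1.181, -0.178], TCP at [0.625, 0, 0.231] pointing down, gripper open.
Joint ranges: [-3.08, 3.08], [-0.75, 2.2], [0.22, 2.44], [-1.43, 4.57], [0, 2.65], [-2.85, 2.85]. Speed limits (rad/s): [2.79, 2.79, 3.14, 3.14, 3.14, 3.14].

## Interface

Orientations are given as a unit quaternion [x, y, z, w].
In Python, from station import manip gives the robot as it stands.
- The arm moves only by the tool drive_tool, never from a script. Its argument "motion" is a list that holds one entry, the list of rows, each a list of 5 numbers: the finger opening in mm, from 0 to 85.4, then the shift along the tool's x, y, z in units of 30 mm (1.0 is 30 mm), then the turn about the tool's z in units of 8 degrees (1.0 is 8 degrees). In form: [[[fingers, x, y, z, yaw], ...]]. A call has 1 to 10 rows; each row is the pose to reach, as a shift and turn from the pose commanded when the call began, along the tool's axes at that moment; what a row does not reach only later rows make up. A row lasts 1/10 s, in which the tool goes at most 50 mm and 8.59 degrees, less where a joint would pass 70% of its speed; a pose out of reach is approached as far as the arm can. A call with a gripper value outside its range is refused whole. The fingers move at their own pace and stop on an object; "squeeze" is the grip in N (left out, the last holds). Time passes only in rows, so rows that repeat a pose let the fingers close. It gives the time, the measured TCP pose, the force, the opening and the grip force at its end, in the units of the state.
- manip.sense(): the state, without advancing time (a new reading comes with each control period).
- manip.snapshot(name): name is "scene" or "side" or "wrist"; returns the picture (480x640x3 uint8, red, green, blue); there is no depth.
- manip.camera_model(name): a dict with "fov_y" (degrees; the focal length in pixels is half the picture's height over the tangent of half this angle, whatever the lens; pixels are square), "cx", "cy" (the principal point, pixels), "k1" (the pictures are not rectified: a ray, as slopes to the right and down, at radius r is drawn at 1 + k1 r^2 times it, then the intrinsics apply), "origin" and "orientation" of the camera in the world. Camera axes: x right, y up, looking along -z (the intrinsics and any distortion apply to the point x, -y, -z); pixel columns grow to the right and rows downward; lengths in m; the calibration is good to about 2 mm. A picture is of the moment at which its call begins: read the wrist's pose just before it. camera_model takes no time and is no camera call; for the wrist camera it gives the pose at the moment of the call.
- manip.sign_off(): hands the job in; it is judged then, once.
The state is a dict: "t": time; "q": joint angles; "qd": joint speeds; "tau": joint torques, N m; "tcp_pos": TCP position; "tool_rot": TCP orientation; "force": force on the tool from outside, world axes, zero at the start; "ft_torque": the same for the moment, N m; "finger_gap": opening from 0.0 (shut) to 1.0 (fully open); "gripper_force": force on a finger pad.
Only numpy, scipy, OpenCV 4.12 (cv2) and the standard library are available. Lean on these libraries where they do the work, as an engineer would, in place of code of your own. Each camera call takes 0.05 s, during which the arm holds its last target. There are 200 camera calls.

## Task

Put the two steel clamp parts away: lay the angle in the pocket of the pulled-out tray with its foot flat on the pocket floor, then set the step block flat on that foot. Push the tray all the way in until its push-push latch catches, let go, and make sure that it stays latched; leave the loose sockets, tools and can where they are.

Things in the scene. Friction and masses are not known exactly. Their poses are not given: they have to be found in the camera images.
- tray (a joint): Slide of the tray, m: 0 = in at its hard stop, 0.145 = fully out (starts 0.115 to 0.145). About 1 N drag; over the last 35 mm a spring pushes back (6 to 8 N in all). Push-push latch: pressed to the stop (below 0.003 at least) and released, it springs back to about 0.0095 and stays, latched. Released sooner it springs out past 0.03. Pressing a latched tray to the stop again unlatches it.
- tray_front (a point): Centre of the outer face of the tray's plain steel front plate (no handle): 112 wide, 60 high (30 up and down), 8 thick. x: push direction, level; z up. At the stop this face is only 4 mm out from the dock's front, so an upright gripper would hit the dock above; it can push only down to about 0.06. Then push with the tool leaning back 30 to 45 degrees, fingertips forward and down.
- pocket (a point): Centre of the floor of the tray's pocket: 66 long (x, the push direction), 34 wide (y), 14 deep, in a hard black insert with a flat top 104 wide. 46 mm behind tray_front, 22 mm below it, 16 mm above the bench. Moves with the tray; x points into the dock, z up.
- dock: Grey steel cabinet fixed on the bench, 185 deep (x), 136 wide (y), 160 high. Origin: bottom centre of its front face; x points into it; the tray sticks out along -x. Its slot passes what is less than 78 mm above the bench (62 mm above the pocket floor); higher up the front is closed, with a 4 mm proud brow from 124 to 160 mm.
- angle: Plain steel L-shaped angle, 0.2 kg, standing on its foot. Foot 60 (x) by 28 (y), 8 thick; upright 12 thick (x from -30 to -18 mm), 28 wide, top at 44 mm. Origin: centre of the foot's underside; z up. Lies lengthwise in the pocket, either way round (upright next to the front plate leaves the gripper more room). Grip the upright across its 28 mm width.
- block: Plain steel step block, 0.2 kg, 40 (x) by 26 (y), 16 high, with a raised step 24 long (x from -20 to 4 mm) up to 30 high. Origin: centre of the underside; z up. Grip the step across its 26 mm width. Lies lengthwise in the pocket on the angle's foot beside the upright, either way round.
- socket_a: A bystander to leave alone: big socket, upright steel cylinder, diameter 34, height 62, near the parts. Origin: bottom centre.
- socket_b: A bystander to leave alone: short socket, diameter 28, height 36. Origin: bottom centre.
- socket_c: A bystander to leave alone: dark deep socket, diameter 26, height 75. Origin: bottom centre.
- socket_d: A bystander to leave alone: short wide socket, diameter 38, height 40. Origin: bottom centre.
- can: A bystander to leave alone: upright can, diameter 66, height 160. Origin: bottom centre.
- wrench: A bystander to leave alone: steel wrench lying flat. Origin: its middle, underside.
- screwdriver: A bystander to leave alone: screwdriver lying flat. Origin: its middle, underside.
There are look-alikes about, which are no part of the job. Leave any purple look-alike of the angle alone.

How it is judged:
By the outcome, as a careful person would: the job done as asked, in the order asked, and still so for the second after the job is handed in, with the robot touching nothing.
It also fails if it takes over 72 s, if anything falls off the work surface, if the arm or the gripper's body presses on something with over 40 N, if the wrist force passes 120 N, or if a joint passes its speed limit or range.

## Working session

There is one attempt and no reset: what is moved stays moved. The work goes in short steps, Python scripts to look and compute and a tool call to move; the robot and the scene stay as the last step left them, time stands still between calls to the robot, and variables do not carry over. Pictures are saved under pics/ and viewed, at most 10 in all, crops included, and the job is handed in when it is done.

Besides the shell and the picture viewer there is one more tool, called after "Call:" by a JSON object that holds its "name" and its "arguments". drive_tool: Moves the arm, as the interface text tells. Its arguments: {"type":"object","properties":{"motion":{"type":"array","items":{"type":"array","items":{"type":"array","items":{"type":"number"}}}},"squeeze":{"type":"number"}},"required":["motion"]}

```bash
mkdir -p pics; ls; cat > h.py <<'E'
import numpy as np, cv2
from scipy.spatial.transform import Rotation as R
from station import manip
def cam(n):
    m=manip.camera_model(n); f=240/np.tan(np.radians(m['fov_y'])/2)
    return m,f
def ray(m,f,u,v):
    xd=np.array([(u-m['cx'])/f,(v-m['cy'])/f]); x=xd.copy()
    for _ in range(30): x=xd/(1+m['k1']*(x@x))
    d=R.from_quat(m['orientation']).apply([x[0],-x[1],-1]); return np.array(m['origin']),d/np.linalg.norm(d)
def proj(m,f,p):
    c=R.from_quat(m['orientation']).inv().apply(np.array(p)-m['origin'])
    x=np.array([c[0],-c[1]])/-c[2]; x=x*(1+m['k1']*(x@x)); return x*f+[m['cx'],m['cy']]
def tri(rays):
    A=0;b=0
    for o,d in rays:
        P=np.eye(3)-np.outer(d,d); A=A+P; b=b+P@o
    p=np.linalg.solve(A,b); return p,[np.linalg.norm(np.cross(p-o,d)) for o,d in rays]
def onz(o,d,z): return o+d*(z-o[2])/d[2]
E
python3 - <<'E'
from h import *
import pickle
for n in ['scene','side','wrist']:
    m,f=cam(n); im=manip.snapshot(n); cv2.imwrite(f'pics/{n}0.png',im[:,:,::-1]); pickle.dump((m,f),open(f'pics/{n}0.pkl','wb'))
    print(n,m,f)
print(manip.sense())
E
```

```text
pics
scene {'fov_y': 51.608124304382855, 'cx': 319.9605527069124, 'cy': 244.49211310751383, 'k1': -0.03251975911295139, 'origin': array([ 1.16182056, -0.68292806,  0.76742151]), 'orientation': array([0.40395278, 0.14160687, 0.30334978, 0.85132165])} 496.3740317528206
side {'fov_y': 46.312640808946846, 'cx': 329.02095966104855, 'cy': 235.18771687694343, 'k1': 0.05761508628588299, 'origin': array([0.43504882, 0.98879961, 0.92723663]), 'orientation': array([-0.03239944,  0.41826532,  0.90567578, -0.0612844 ])} 561.1430251609811
wrist {'fov_y': 71.05086051892494, 'cx': 324.06536097708045, 'cy': 234.8186667705587, 'k1': -0.0294793926628136, 'origin': array([0.62530564, 0.07663707, 0.37298356]), 'orientation': array([-1.51121141e-01,  1.01553950e-03, -6.00996930e-04,  9.88514546e-01])} 336.1519003994727
{'t': 0.15, 'q': array([-1.78501108e-01,  5.28270762e-01,  1.43362776e+00, -7.39346655e-06,
        1.18139367e+00, -1.78483617e-01]), 'qd': array([-8.30233502e-05, -2.66312852e-03, -3.48221876e-03,  2.96723408e-04,
        2.43212570e-04, -5.40213501e-04]), 'tau': array([ 1.17890530e-03, -4.42742836e+01, -1.78276026e+01, -2.15643640e-04,
        5.61750654e-03, -9.84718270e-06]), 'tcp_pos': array([6.24442752e-01, 1.27248410e-04, 2.30540981e-01]), 'tool_rot': array([ 7.07111716e-01,  7.07101336e-01, -4.87454229e-04, -6.96062338e-04]), 'force': array([ 0.0662552 , -0.22267943, -0.04919511]), 'ft_torque': array([ 0.03413755, -0.01887188, -0.00938559]), 'gripper_force': 0.0, 'finger_gap': 0.9992529183991793}
```

View pics/scene0.png

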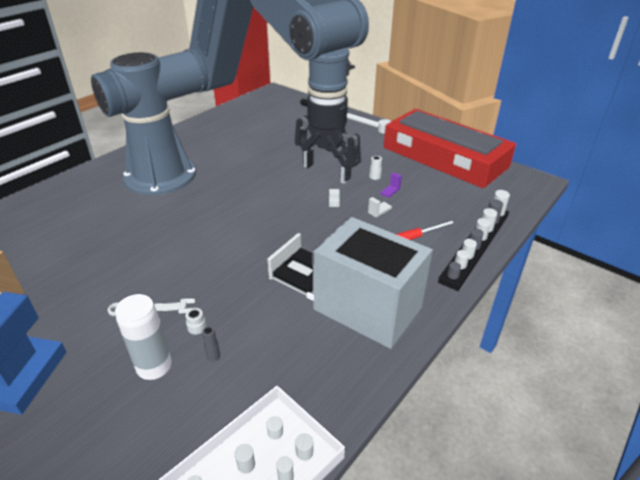

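View pics/side0.png

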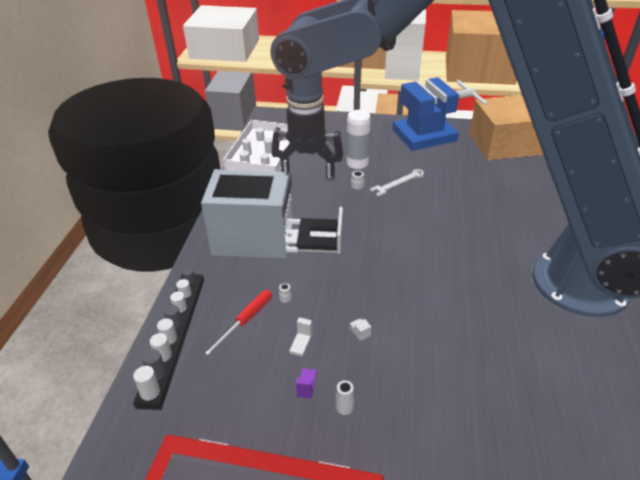

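View pics/wrist0.png

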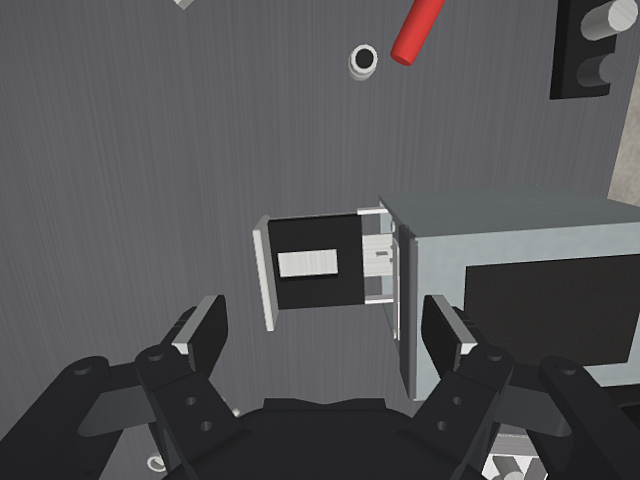

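The scene view shows the dock near (372,280) with the tray out to its left at (295,268), the block at (334,198), the angle at (378,207) and the purple look-alike at (392,185). The side view shows the angle upright at (304,326) with its foot down to (298,350), the block at (361,328), socket_b at (285,292) and socket_a at (345,397). The wrist view shows the tray front face at x≈258–268 and the pocket at (308,263).

```bash
python3 - <<'E'
from h import *
S=cam('scene');D=cam('side');W=cam('wrist')
def t(a,b): print(*(np.round(x,4) for x in tri([ray(*S,*a),ray(*D,*b)])))
t((378,207),(302,335)); t((334,198),(361,328))
for n,p,z in [('front far top',(255,231),.068),('front near top',(270,331),.068),('dock top corner far',(380,196),.16),('dock near-front-top',(413,400),.16),('pocket floor c',(308,263),.016),
 ('pk',(278,253),.03),('pk',(336,249),.03),('pk',(338,274),.03),('pk',(281,279),.03),('insert',(270,220),.03),('ins',(361,213),.03),('ins',(365,303),.03),('ins',(277,310),.03),('sockb',(363,57),.036)]:
    print(n,np.round(onz(*ray(*W,*p),z),4))
E
```

```text
[0.6024 0.2512 0.0141] [0.0011 0.0011]
[0.4834 0.2143 0.0112] [0.0016 0.0016]
front far top [ 0.5592 -0.015   0.068 ]
front near top [ 0.5679 -0.1245  0.068 ]
dock top corner far [0.6609 0.036  0.16  ]
dock near-front-top [ 0.6953 -0.1275  0.16  ]
pocket floor c [ 0.6062 -0.0689  0.016 ]
pk [ 0.5745 -0.0515  0.03  ]
pk [ 0.6376 -0.0469  0.03  ]
pk [ 0.6401 -0.0764  0.03  ]
pk [ 0.5765 -0.0825  0.03  ]
insert [ 0.5676 -0.0144  0.03  ]
ins [ 0.6634 -0.0069  0.03  ]
ins [ 0.6714 -0.1126  0.03  ]
ins [ 0.5703 -0.1216  0.03  ]
sockb [0.6603 0.1403 0.036 ]
```

Call:
{"name": "drive_tool", "arguments": {"motion": [[[85, 1.5, -1, 0, 0], [85, 3, -2, 0, 0], [85, 4.5, -3, 0, 0], [85, 6.2, -3.8, 0, 0], [85, 6.2, -3.8, 0, 0], [85, 6.2, -3.8, 0, 0]]]}}

```text
t: 0.75
tcp_pos: [0.5088, 0.1884, 0.2312]
tool_rot: [0.706, 0.709, -0.0, -0.001]
force: [-0.6, -0.7, 0.5]
finger_gap: 0.994
gripper_force: 0.0
```

```bash
cat > snap.py <<'E'
import sys,pickle
from h import *
n,k=sys.argv[1:3]
c=cam(n); im=manip.snapshot(n); cv2.imwrite(f'pics/{n}{k}.png',im[:,:,::-1]); pickle.dump(c,open(f'pics/{n}{k}.pkl','wb'))
s=manip.sense(); print(s['t'],s['tcp_pos'],np.abs(s['qd']).max())
E
python3 snap.py wrist 1
```

```text
0.8 [0.51026756 0.18701229 0.23127625] 0.0462396114846514
```

Call:
{"name": "drive_tool", "arguments": {"motion": [[[85, 0, 1, 0.3, 0], [85, 0, 2, 0.6, 0], [85, 0, 3, 0.6, 0], [85, 0, 3.3, 0.6, 0], [85, 0, 3.3, 0.6, 0]]]}}

```text
t: 1.3
tcp_pos: [0.6114, 0.1845, 0.2127]
tool_rot: [0.708, 0.706, -0.0, 0.0]
force: [-0.7, -0.7, -0.2]
finger_gap: 0.992
gripper_force: 0.0
```

```bash
python3 snap.py wrist 2; python3 - <<'E'
from h import *
a=cv2.imread('pics/wrist1.png');b=cv2.imread('pics/wrist2.png')
import pickle
# crops around parts
for k,im in ((1,a),(2,b)):
    c=pickle.load(open(f'pics/wrist{k}.pkl','rb'))
    print(k,proj(*c,[.602,.251,.014]),proj(*c,[.483,.214,.011]))
E
```

```text
1.35 [0.6098194  0.18486801 0.21277668] 0.039360843707864294
1 [413.74859602 144.33160399] [299.88575136 179.16935046]
2 [313.53497518 140.41091825] [197.98271018 178.51705873]
```

Combine enlarged crops of both parts from the two views in one image.

```bash
python3 - <<'E'
import cv2,numpy as np
a=cv2.imread('pics/wrist1.png');b=cv2.imread('pics/wrist2.png')
def c(im,u,v): return cv2.resize(im[v:v+75,u:u+100],(400,300),interpolation=cv2.INTER_CUBIC)
o=np.vstack([np.hstack([c(a,365,105),c(a,250,140)]),np.hstack([c(b,265,105),c(b,150,140)])])
cv2.imwrite('pics/crop1.png',o)
E
```

```text
(no output)
```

View pics/crop1.png

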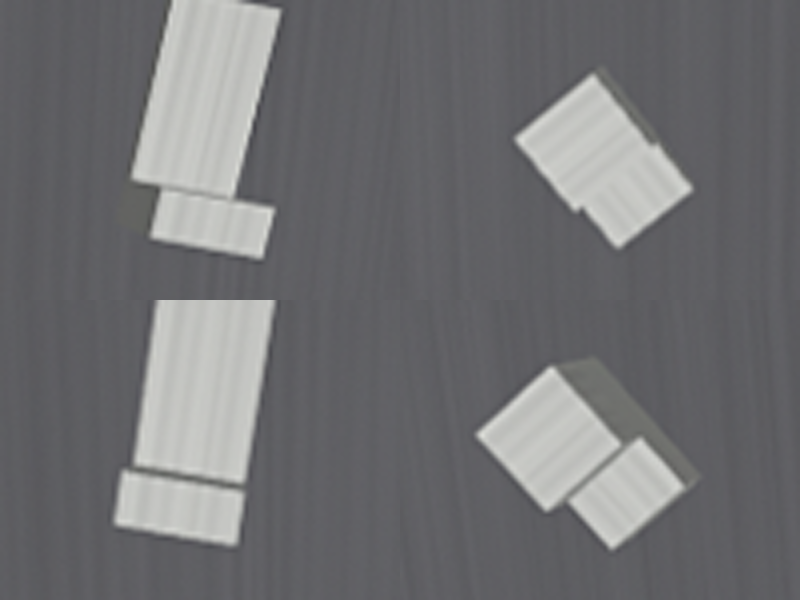

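The crop shows the angle's upright top face in both views (corners ≈(162,188),(275,207),(263,258),(150,238) and (121,470),(245,489),(238,545),(114,525)), and the block's step top at (515,138),(596,73),(655,145),(577,210) and (476,435),(552,366),(621,443),(547,512). I'll triangulate these.

```bash
python3 - <<'E'
from h import *
import pickle
A=pickle.load(open('pics/wrist1.pkl','rb'));B=pickle.load(open('pics/wrist2.pkl','rb'))
def px(p,u,v): return (u+(p[0]+.5)/4-.5, v+(p[1]+.5)/4-.5)
def go(n,l1,o1,l2,o2):
    P=[]
    for a,b in zip(l1,l2):
        p,e=tri([ray(*A,*px(a,*o1)),ray(*B,*px(b,*o2))]); P.append(p); print(n,np.round(p*1000,1),np.round(e[0]*1000,1))
    P=np.array(P); c=P.mean(0); print(' c',np.round(c*1000,1)); 
    for i in range(len(P)):
        d=P[(i+1)%len(P)]-P[i]; print('  edge',np.round(np.linalg.norm(d)*1000,1),np.round(np.degrees(np.arctan2(d[1],d[0])),1))
go('angle',[(162,188),(275,207),(263,258),(150,238)],(365,105),[(121,170),(245,189),(238,245),(114,225)],(265,105))
go('step',[(115,138),(196,73),(255,145),(177,210)],(250,140),[(76,135),(152,66),(221,143),(147,212)],(150,140))
go('ledge',[(292,188),(218,248)],(250,140),[(286,187),(212,249)],(150,140))
for n,p,o,z in [('foot',(132,180),(365,105),.008),('footB',(281,9),(365,105),.008)]: print(n,onz(*ray(*A,*px(p,*o)),z))
E
```

```text
angle [586.2 245.8  45.6] 0.4
angle [613.9 241.5  44.7] 0.4
angle [612.3 229.2  44.2] 0.2
angle [584.2 233.9  45.1] 0.2
 c [599.1 237.6  44.9]
  edge 28.1 -8.8
  edge 12.4 -97.5
  edge 28.5 170.5
  edge 12.1 80.7
step [462.8 222.   31.6] 0.0
step [483.7 238.1  32.8] 0.0
step [498.3 220.2  33. ] 0.2
step [478.2 203.6  32.6] 0.2
 c [480.7 221.   32.5]
  edge 26.4 37.8
  edge 23.1 -51.0
  edge 26.1 -140.4
  edge 24.0 129.8
ledge [507.5 206.6  15.5] 0.1
ledge [487.6 190.9  17.8] 0.1
 c [497.6 198.8  16.7]
  edge 25.4 -141.7
  edge 25.4 38.3
foot [0.58683953 0.24521401 0.008     ]
footB [0.62239962 0.28821971 0.008     ]
```

Call:
{"name": "drive_tool", "arguments": {"motion": [[[60, 0.9, -0.2, 1, 0.6], [60, 1.82, -0.35, 2.2, 1.12], [60, 1.82, -0.35, 3.6, 1.12], [60, 1.82, -0.35, 4.6, 1.12], [60, 1.82, -0.35, 5.5, 1.12], [60, 1.82, -0.35, 6.2, 1.12], [60, 1.82, -0.35, 6.5, 1.12], [60, 1.82, -0.35, 6.5, 1.12], [60, 1.82, -0.35, 6.5, 1.12]]]}}

```text
t: 2.25
tcp_pos: [0.5997, 0.2407, 0.0194]
tool_rot: [0.76, 0.65, 0.001, 0.0]
force: [0.3, 0.5, -0.1]
finger_gap: 0.705
gripper_force: 0.0
```

Call:
{"name": "drive_tool", "arguments": {"motion": [[[20, 0, 0, 0, 0], [20, 0, 0, 0, 0], [20, 0, 0, 0, 0], [20, 0, 0, 0, 0], [20, 0, 0, 0, 0]]], "squeeze": 60}}

```text
t: 2.75
tcp_pos: [0.6003, 0.2408, 0.0199]
tool_rot: [0.76, 0.65, 0.001, 0.001]
force: [-0.6, -0.9, 7.1]
finger_gap: 0.311
gripper_force: 59.8
```

Call:
{"name": "drive_tool", "arguments": {"motion": [[[20, 0, 0, -0.5, 0], [20, 0, 0, -1.5, 0], [20, 0, 0, -3, 0], [20, -0.8, 0, -4.2, 0], [20, -2.2, 0.1, -5, 0], [20, -3.7, 0.15, -5.6, 0], [20, -5.2, 0.2, -6, 0], [20, -6.5, 0.27, -6, 0], [20, -7.05, 0.27, -6, 0], [20, -7.05, 0.27, -6, 0]]]}}

```text
t: 3.75
tcp_pos: [0.574, 0.0284, 0.1987]
tool_rot: [0.761, 0.648, -0.0, -0.0]
force: [0.8, 0.2, -1.5]
finger_gap: 0.312
gripper_force: 59.4
```

Call:
{"name": "drive_tool", "arguments": {"motion": [[[20, 0, 0, 0, 0], [20, 0, 0, 0, 0]]]}}

```text
t: 3.95
tcp_pos: [0.5744, 0.0319, 0.1981]
tool_rot: [0.76, 0.65, 0.0, -0.0]
force: [-0.3, 0.4, -1.8]
finger_gap: 0.313
gripper_force: 59.4
```

```bash
python3 snap.py wrist 3; python3 - <<'E'
import cv2,numpy as np
a=cv2.imread('pics/wrist0.png');b=cv2.imread('pics/wrist3.png')
A=cv2.resize(a[190:350,240:420],(450,400),interpolation=cv2.INTER_CUBIC)
B=cv2.resize(b,(0,0),fx=.5,fy=.5)
cv2.imwrite('pics/w3.png',b)
E
```

```text
4.0 [0.57442486 0.03201649 0.19808915] 0.004902937020988711
```

View pics/w3.png

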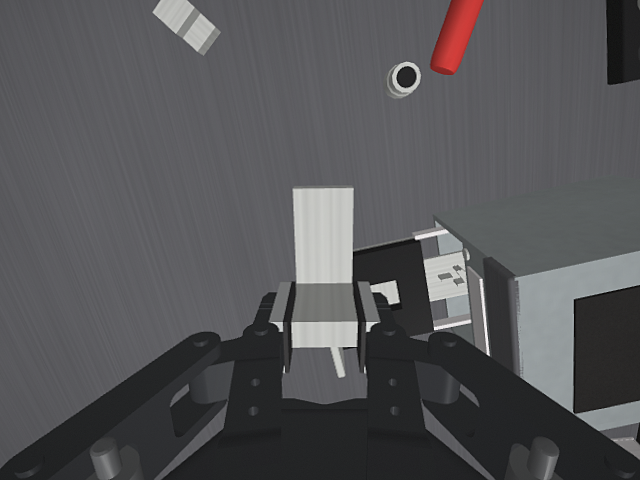

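The angle is held squarely (foot (293–353, 187–285)), but it hides much of the tray, so I'll shift to see the tray above it.

Call:
{"name": "drive_tool", "arguments": {"motion": [[[20, -1.4, 0.1, 0, 0], [20, -2.9, 0.2, 0, 0], [20, -4.2, 0.3, 0, 0], [20, -5, 0.3, 0, 0], [20, -5, 0.3, 0, 0], [20, -5, 0.3, 0, 0], [20, -5, 0.3, 0, 0]]]}}

```text
t: 4.7
tcp_pos: [0.5601, -0.1174, 0.1981]
tool_rot: [0.76, 0.65, 0.0, -0.001]
force: [0.3, -0.9, -2.7]
finger_gap: 0.314
gripper_force: 59.3
```

```bash
python3 snap.py wrist 4; python3 - <<'E'
import cv2,numpy as np,pickle
from h import *
c=pickle.load(open('pics/wrist4.pkl','rb')); u,v=proj(*c,[.61,-.068,.03]); u,v=int(u)-70,int(v)-62; v=max(v,0);u=max(u,0); print(u,v)
a=cv2.imread('pics/wrist0.png');b=cv2.imread('pics/wrist4.png')
f=lambda im,u,v:cv2.resize(im[v:v+124,u:u+160],(0,0),fx=2.5,fy=2.5,interpolation=cv2.INTER_CUBIC)
A=cv2.resize(a[210:334,245:405],(640,496)[:2],interpolation=cv2.INTER_CUBIC) if 0 else f(a,245,213)
cv2.imwrite('pics/crop2.png',np.hstack([A,f(b,u,v)]))
E
```

```text
4.75 [ 0.56013382 -0.11739323  0.19815204] 0.003874525095688979
299 91
```

View pics/crop2.png

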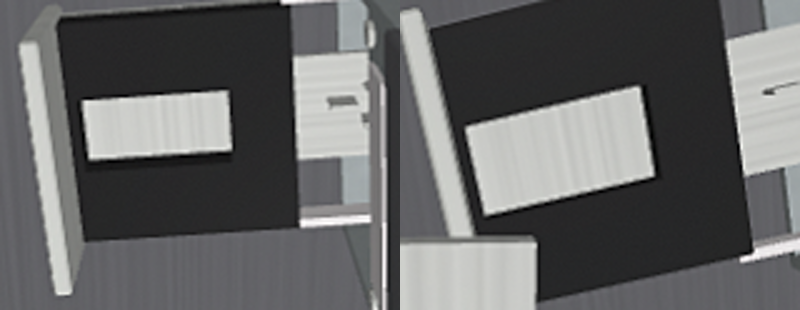

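Left (view 0): pocket floor's near-right corner at (232,152), insert corners (58,17), (85,240), (298,228), and the plate's top outer edge from (22,44) to (57,295). Right (view 4): floor corner (655,176), insert corners (432,28), (752,253).

```bash
python3 - <<'E'
from h import *
import pickle
A=pickle.load(open('pics/wrist0.pkl','rb'));B=pickle.load(open('pics/wrist4.pkl','rb'))
a=lambda x,y:ray(*A,245+(x+.5)/2.5-.5,213+(y+.5)/2.5-.5)
b=lambda x,y:ray(*B,299+(x-400+.5)/2.5-.5,91+(y+.5)/2.5-.5)
f=lambda p:np.round(np.array(p)*1000,1)
for n,p,q in [('floor nr',(232,152),(655,176)),('ins nr',(298,228),(752,253)),('ins fl',(58,17),(432,28)),('rail/shelf',(295,57),(727,42)),('plate outer far top',(22,42),(402,12))]:
    P,e=tri([a(*p),b(*q)]); print(n,f(P),f(e))
def inter(l,z): return [f(onz(*r,z)) for r in l]
print('left floor nl,nr',inter([a(88,160),a(232,152)],.016))
print('left rim +y edge',inter([a(82,101),a(229,91)],.03))
print('right rim fl', inter([b(465,127)],.03),'rim nl',inter([b(485,215)],.03),'floor nr',inter([b(655,176)],.016),'rim/fr',inter([b(640,86)],.03))
print('A ins fl,nl,nr,fr',inter([a(58,17),a(85,240),a(298,228),a(291,5)],.03)); print('B ins fl,nr',inter([b(432,28),b(752,253)],.03))
print('A plate top',inter([a(22,42),a(57,295)],.068),'B',inter([b(402,12)],.068))
E
```

```text
floor nr [639.7 -80.8  18.3] [0.2 0.2]
ins nr [ 669.8 -112.6   32. ] [0.1 0.1]
ins fl [564.5 -16.2  21.9] [0.7 0.7]
rail/shelf [668.7 -36.4  17.2] [1.5 1.5]
plate outer far top [557.7 -14.   66.7] [0.3 0.3]
left floor nl,nr [array([573.2, -86. ,  16. ]), array([639.9, -81.9,  16. ])]
left rim +y edge [array([573.8, -51.5,  30. ]), array([637.8, -47. ,  30. ])]
right rim fl [array([571.5, -51.7,  30. ])] rim nl [array([573.9, -83.8,  30. ])] floor nr [array([640., -81.,  16.])] rim/fr [array([634.7, -47.3,  30. ])]
A ins fl,nl,nr,fr [array([565.3, -13.7,  30. ]), array([ 572.2, -119.8,   30. ]), array([ 670. , -113.6,   30. ]), array([663.4,  -8.6,  30. ])]
B ins fl,nr [array([565.3, -17.1,  30. ]), array([ 670.5, -113.1,   30. ])]
A plate top [array([557.7, -13.5,  68. ]), array([ 565.2, -124.1,   68. ])] B [array([558. , -14.2,  68. ])]
```

```bash
python3 - <<'E'
from h import *
import pickle
C=pickle.load(open('pics/wrist3.pkl','rb'))
t=np.array([.57442,.03202]);h=np.radians(81.1);X=np.array([np.cos(h),np.sin(h)]);Y=np.array([X[1],-X[0]])
for p in [(293,188),(353,188),(293,284),(355,284)]:
    d=onz(*ray(*C,*p),.1866)[:2]-t; print(p,np.round([d@X*1000,d@Y*1000],1))
E
```

```text
(293, 188) [ 50.9 -13.8]
(353, 188) [50.8 13.9]
(293, 284) [  2.3 -15.2]
(355, 284) [ 2.3 16.1]
```

Call:
{"name": "drive_tool", "arguments": {"motion": [[[20, 0.3, 0.1, 0, 1], [20, 0.6, 0.2, 0, 2], [20, 1, 0.3, 0, 3], [20, 1.3, 0.4, 0, 4], [20, 1.5, 0.5, 0, 5], [20, 1.77, 0.57, 0, 6], [20, 1.77, 0.57, 0, 7], [20, 1.77, 0.57, 0, 8], [20, 1.77, 0.57, 0, 9], [20, 1.77, 0.57, 0, 9.69]]]}}

```text
t: 5.75
tcp_pos: [0.5852, -0.0676, 0.1983]
tool_rot: [1.0, 0.03, -0.0, -0.0]
force: [-0.0, -0.3, -1.6]
finger_gap: 0.313
gripper_force: 59.4
```

Call:
{"name": "drive_tool", "arguments": {"motion": [[[20, 0, 0, 0.5, 0], [20, 0, 0, 1.5, 0], [20, 0, 0, 2.5, 0], [20, 0, 0, 2.5, 0], [20, 0, 0, 2.5, 0], [20, 0, 0, 2.5, 0]]]}}

```text
t: 6.35
tcp_pos: [0.5866, -0.0691, 0.1248]
tool_rot: [1.0, 0.031, 0.001, 0.0]
force: [0.4, -0.2, -1.9]
finger_gap: 0.312
gripper_force: 59.5
```

Call:
{"name": "drive_tool", "arguments": {"motion": [[[20, -0.03, -0.05, 0.6, 0], [20, -0.03, -0.05, 1.4, 0], [20, -0.03, -0.05, 2, 0], [20, -0.03, -0.05, 2, 0], [20, -0.03, -0.05, 2, 0]]]}}

```text
t: 6.85
tcp_pos: [0.5853, -0.0681, 0.0646]
tool_rot: [1.0, 0.031, 0.001, 0.0]
force: [0.6, 0.9, -1.8]
finger_gap: 0.313
gripper_force: 59.6
```

```bash
python3 snap.py side 5; python3 -c "
from h import *
print(manip.sense()['tcp_pos'])
b=cv2.imread('pics/side5.png'); c=b[150:270,200:360]; cv2.imwrite('pics/s5.png',cv2.resize(c,(800,600),interpolation=cv2.INTER_CUBIC))"
```

```text
6.9 [ 0.58568019 -0.06826078  0.06505298] 0.006327875510935854
[ 0.58568019 -0.06826078  0.06505298]
```

View pics/s5.png

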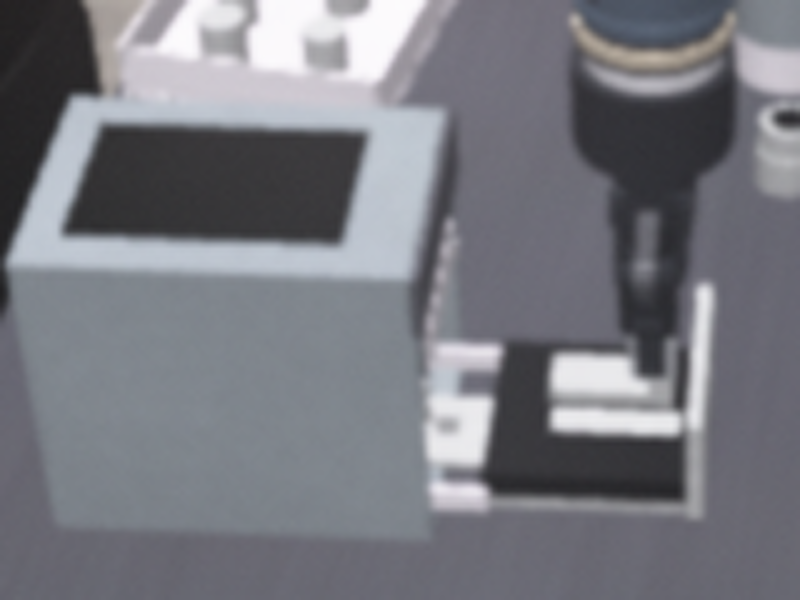

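The enlarged side view shows the angle (550–672, 355–405) over the pocket (550–685, 410–435), lined up, with the plate at x≈700 clear of the fingers. Lowering it now.

Call:
{"name": "drive_tool", "arguments": {"motion": [[[20, 0, 0, 0.3, 0], [20, 0, 0, 0.6, 0], [20, 0, 0, 0.85, 0], [20, 0, 0, 0.95, 0], [20, 0, 0, 1.0, 0], [20, 0, 0, 1.0, 0], [20, 0, 0, 1.0, 0]]]}}

```text
t: 7.6
tcp_pos: [0.5865, -0.0677, 0.0358]
tool_rot: [1.0, 0.03, 0.003, 0.0]
force: [-0.6, 3.1, 13.2]
finger_gap: 0.312
gripper_force: 61.5
```

Call:
{"name": "drive_tool", "arguments": {"motion": [[[45, 0, 0, -0.05, 0], [45, 0, 0, -0.05, 0], [45, 0, 0, -0.05, 0], [45, 0, 0, -0.3, 0], [45, 0, 0, -1.2, 0], [45, 0, 0, -2.5, 0], [60, 0, 0, -4, 0], [60, 0, 0, -5.2, 0], [60, 0, 0, -5.2, 0]]]}}

```text
t: 8.5
tcp_pos: [0.5878, -0.069, 0.1953]
tool_rot: [1.0, 0.031, 0.006, 0.002]
force: [0.2, -0.0, -0.8]
finger_gap: 0.704
gripper_force: 0.0
```

Call:
{"name": "drive_tool", "arguments": {"motion": [[[60, -0.3, -1, 0, -0.6], [60, -0.6, -2.2, 0, -1.4], [60, -0.9, -3.5, 0, -2.3], [60, -1.2, -4.8, 0, -3.2], [60, -1.6, -6, 0, -4.1], [60, -2, -7.2, 0, -5], [60, -2.4, -8.3, 0, -5.9], [60, -2.7, -9.2, 0, -6.8], [60, -2.88, -9.8, 0, -7.6], [60, -2.88, -9.8, 0, -8]]]}}

```text
t: 9.5
tcp_pos: [0.4779, 0.2223, 0.1886]
tool_rot: [0.83, 0.558, -0.001, -0.001]
force: [0.5, -0.6, -0.1]
finger_gap: 0.708
gripper_force: 0.0
```

Call:
{"name": "drive_tool", "arguments": {"motion": [[[60, 0, 0, 0.3, -1], [60, 0, 0, 0.6, -2], [60, 0, 0, 1, -3], [60, 0, 0, 1.5, -4], [60, 0, 0, 2, -5], [60, 0, 0, 2.5, -6], [60, 0, 0, 3, -7], [60, 0, 0, 3.5, -7.6], [60, 0, 0, 3.5, -7.6], [60, 0, 0, 3.5, -7.6]]]}}

```text
t: 10.5
tcp_pos: [0.4795, 0.2201, 0.0839]
tool_rot: [0.437, 0.9, -0.0, -0.001]
force: [0.1, 0.0, 0.3]
finger_gap: 0.702
gripper_force: 0.0
```

```bash
python3 -c "
from h import *
s=manip.sense();q=s['tool_rot'];print(s['tcp_pos'],q,s['q']);X=R.from_quat(q).apply([1,0,0]);print(np.degrees(np.arctan2(X[1],X[0])))
Y=R.from_quat(q).apply([0,1,0]); d=np.array([.4819,.2194,.012])-s['tcp_pos'];print(d@X/.03,d@Y/.03,d[2]/.03)"
```

```text
[0.47950236 0.22011185 0.08392784] [ 4.36710264e-01  8.99601886e-01 -4.75974433e-04 -6.03877646e-04] [ 2.18378892e-01  6.26007634e-01  1.79764073e+00  6.56959158e-06
  7.19482102e-01 -4.48545022e-01]
128.21161566265081
-0.0696890248755775 0.05143698850574625 -2.397594535320969
```

Call:
{"name": "drive_tool", "arguments": {"motion": [[[60, -0.07, 0.05, 0.8, 0], [60, -0.07, 0.05, 1.6, 0], [60, -0.07, 0.05, 2.2, 0], [60, -0.07, 0.05, 2.42, 0], [60, -0.07, 0.05, 2.42, 0], [20, -0.07, 0.05, 2.42, 0], [20, -0.07, 0.05, 2.42, 0], [20, -0.07, 0.05, 2.42, 0], [20, -0.07, 0.05, 2.42, 0], [20, -0.07, 0.05, 2.42, 0]]]}}

```text
t: 11.5
tcp_pos: [0.4829, 0.2197, 0.013]
tool_rot: [0.436, 0.9, 0.001, 0.001]
force: [-0.4, 0.2, 6.3]
finger_gap: 0.285
gripper_force: 60.0
```

Call:
{"name": "drive_tool", "arguments": {"motion": [[[20, 0, 0, -0.4, 0], [20, 0, 0, -1.4, 0], [20, 0, 0, -2.9, 0], [20, 0, 0, -4.4, 0], [20, -0.4, 0, -5.9, 0], [20, -1.2, 0, -7.1, 0], [20, -2.4, 0, -7.9, 0], [20, -3.6, -0.2, -7.9, 0]]]}}

```text
t: 12.3
tcp_pos: [0.5478, 0.131, 0.2541]
tool_rot: [0.435, 0.9, 0.003, 0.005]
force: [1.4, 0.4, -3.3]
finger_gap: 0.29
gripper_force: 59.6
```

Call:
{"name": "drive_tool", "arguments": {"motion": [[[20, -1, 0, 0, -0.7], [20, -2.2, -0.1, 0, -1.5], [20, -3.4, -0.2, 0, -2.3], [20, -4.6, -0.3, 0, -3.1], [20, -5.8, -0.4, 0, -4], [20, -7, -0.5, 0, -4.9], [20, -7.7, -0.57, 0, -5.8], [20, -8, -0.57, 0, -6.6], [20, -8, -0.57, 0, -6.92], [20, -8, -0.57, 0, -6.92]]]}}

```text
t: 13.3
tcp_pos: [0.6794, -0.0681, 0.2486]
tool_rot: [-0.032, 0.999, 0.0, -0.001]
force: [-0.3, 0.1, -2.8]
finger_gap: 0.288
gripper_force: 59.5
```

Call:
{"name": "drive_tool", "arguments": {"motion": [[[20, 0, 0, 0, 0], [20, 0, 0, 0, 0]]]}}

```text
t: 13.5
tcp_pos: [0.6796, -0.0673, 0.2489]
tool_rot: [-0.032, 0.999, 0.0, -0.0]
force: [0.7, 0.6, -2.1]
finger_gap: 0.286
gripper_force: 59.5
```

```bash
python3 snap.py wrist 6; python3 - <<'E'
from h import *
s=manip.sense();X=R.from_quat(s['tool_rot']).apply([1,0,0]);print(np.degrees(np.arctan2(X[1],X[0])),s['q'],s['force'])
b=cv2.imread('pics/wrist6.png'); cv2.imwrite('pics/w6.png',cv2.resize(b,(800,600),interpolation=cv2.INTER_CUBIC))
E
```

```text
13.55 [ 0.67975988 -0.06733996  0.24891174] 0.0033958819697328243
-176.3219491693959 [-2.61964083e-01  5.92244837e-01  1.25432661e+00  1.39441056e-06
  1.29521949e+00 -1.89695488e+00] [ 0.49458302  0.09743645 -2.99747762]
```

View pics/w6.png

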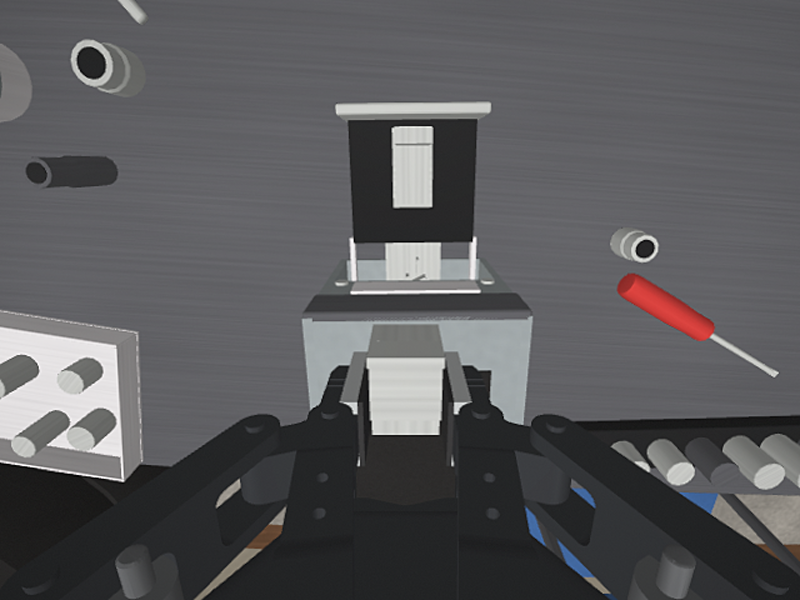

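The angle lies flat in the pocket: upright top at (393–434, 126–143), foot down to y≈207, with the plate at y≈103–117. The block is held squarely at (370–442, 325–433).

```bash
python3 - <<'E'
from h import *
import pickle
C=pickle.load(open('pics/wrist6.pkl','rb'))
g=lambda x,y,z: onz(*ray(*C,(x+.5)/1.25-.5,(y+.5)/1.25-.5),z)
h=np.radians(3.65);X=np.array([np.cos(h),np.sin(h)]);Y=np.array([-X[1],X[0]]);c=np.array([.6063,-.0662])
s=manip.sense();t=s['tcp_pos']
for n,x,y,z in [('foot end L',394,207,.024),('foot end R',433,207,.024),('upright top fl',392,126,.06),('upr fr',434,126,.06),('upr bl',393,143,.06),('upr br',434,143,.06),('ins l',354,241,.03),('ins r',475,241,.03),('plate in l',349,120,.068)]:
    p=g(x,y,z); d=p[:2]-c; print(n,np.round(p*1000,1),'pocket frame',np.round([d@X*1000,d@Y*1000],1))
# held block: top ledge end and step in tool frame
for n,x,y,z in [('held step far edge',370,357,.2489-.013+.03),('r',441,357,.2489-.013+.03),('near l',372,433,.2659),('near r',439,433,.2659)]:
    d=g(x,y,z)[:2]-t[:2]; print(n,np.round([d@X*1000,d@Y*1000],1))
p=c+X*.001
print(t)
E
```

```text
foot end L [641.3 -79.6  24. ] pocket frame [ 34.1 -15.6]
foot end R [639.2 -46.   24. ] pocket frame [34.1 18.1]
upright top fl [578.8 -83.5  60. ] pocket frame [-28.5 -15.5]
upr fr [576.9 -52.6  60. ] pocket frame [-28.5  15.5]
upr bl [590.7 -82.1  60. ] pocket frame [-16.6 -14.9]
upr br [588.8 -51.6  60. ] pocket frame [-16.6  15.7]
ins l [ 671.9 -112.5   30. ] pocket frame [ 62.5 -50.4]
ins r [665.3  -7.7  30. ] pocket frame [62.6 54.7]
plate in l [ 577.3 -114.3   68. ] pocket frame [-32.  -46.1]
held step far edge [-14.6 -11.5]
r [-14.6  11.9]
near l [ 14.8 -11.6]
near r [14.8 11.9]
[ 0.67975988 -0.06733996  0.24891174]
```

Call:
{"name": "drive_tool", "arguments": {"motion": [[[20, 1, 0.1, 0, 0], [20, 2, 0.19, 0, 0], [20, 2.39, 0.19, 0.3, 0], [20, 2.39, 0.19, 1.3, 0], [20, 2.39, 0.19, 2.6, 0], [20, 2.39, 0.19, 3.8, 0], [20, 2.39, 0.19, 5, 0], [20, 2.39, 0.19, 5.6, 0], [20, 2.39, 0.19, 5.6, 0], [20, 2.39, 0.19, 5.6, 0]]]}}

```text
t: 14.55
tcp_pos: [0.6087, -0.0666, 0.0812]
tool_rot: [-0.032, 0.999, -0.0, 0.0]
force: [0.5, -0.0, -1.7]
finger_gap: 0.285
gripper_force: 59.4
```

```bash
python3 snap.py side 7; python3 -c "
from h import *
s=manip.sense();q=s['tool_rot'];X=R.from_quat(q).apply([1,0,0]);Y=R.from_quat(q).apply([0,1,0]);print(np.degrees(np.arctan2(X[1],X[0])),s['force'])
d=np.array([.6078,-.0661,.037])-s['tcp_pos'];print(s['tcp_pos'],d@X/.03,d@Y/.03,d[2]/.03)"
```

```text
14.6 [ 0.60936386 -0.06691018  0.08202042] 0.01971241355334644
-176.3120514892255 [ 0.42647642  0.33935286 -2.09069632]
[ 0.60936386 -0.06691018  0.08202042] 0.05411091550061998 0.03174372887783361 -1.5006807781398839
```

Call:
{"name": "drive_tool", "arguments": {"motion": [[[20, 0.05, 0.03, 0.5, 0], [20, 0.05, 0.03, 1, 0], [20, 0.05, 0.03, 1.3, 0], [20, 0.05, 0.03, 1.4, 0], [20, 0.05, 0.03, 1.48, 0], [20, 0.05, 0.03, 1.53, 0], [20, 0.05, 0.03, 1.53, 0], [20, 0.05, 0.03, 1.53, 0]]]}}

```text
t: 15.4
tcp_pos: [0.6084, -0.0658, 0.037]
tool_rot: [-0.032, 0.999, -0.0, 0.002]
force: [-0.2, 1.7, 5.4]
finger_gap: 0.284
gripper_force: 60.4
```

Call:
{"name": "drive_tool", "arguments": {"motion": [[[45, 0, 0, -0.05, 0], [45, 0, 0, -0.05, 0], [45, 0, 0, -0.05, 0], [45, 0, 0, -0.3, 0], [45, 0, 0, -1.2, 0], [45, 0, 0, -2.5, 0], [60, 0, 0, -4, 0], [60, 0, 0, -5.2, 0], [60, 0.5, 0, -5.8, 0], [60, 0.5, 0, -5.8, 0]]]}}

```text
t: 16.4
tcp_pos: [0.5921, -0.0672, 0.2124]
tool_rot: [-0.032, 0.999, -0.001, 0.003]
force: [0.3, -0.1, -0.2]
finger_gap: 0.7
gripper_force: 0.0
```

Call:
{"name": "drive_tool", "arguments": {"motion": [[[85, 1.2, 0, 0, 1], [85, 2.4, 0, 0, 2], [85, 3.6, 0, 0, 3], [85, 4.6, 0, 0, 4], [85, 5, 0, 0, 5], [85, 5, 0, 0, 6], [85, 5, 0, 0, 7], [85, 5, 0, 0, 8], [85, 5, 0, 0, 9], [85, 5, 0, 0, 10]]]}}

```text
t: 17.4
tcp_pos: [0.4415, -0.0763, 0.2078]
tool_rot: [0.62, 0.784, -0.0, -0.001]
force: [-0.2, -0.8, 0.1]
finger_gap: 0.996
gripper_force: 0.0
```

Call:
{"name": "drive_tool", "arguments": {"motion": [[[85, 0, 0, 0, 1], [85, 0, 0, 0, 1.25], [85, 0, 0, 0, 1.25]]]}}

```text
t: 17.7
tcp_pos: [0.4416, -0.0763, 0.2078]
tool_rot: [0.684, 0.729, -0.0, -0.001]
force: [0.1, -0.6, 0.2]
finger_gap: 0.998
gripper_force: 0.0
```

```bash
python3 snap.py side 8; python3 - <<'E'
from h import *
c=cam('side');s=manip.sense();X=R.from_quat(s['tool_rot']).apply([1,0,0]);print(np.degrees(np.arctan2(X[1],X[0])),s['q'])
u,v=proj(*c,s['tcp_pos']);print(u,v)
b=cv2.imread('pics/side8.png'); x0,y0=270,120;print(x0,y0)
cv2.imwrite('pics/s8.png',cv2.resize(b[y0:y0+120,x0:x0+160],(800,600),interpolation=cv2.INTER_CUBIC))
E
```

```text
17.75 [ 0.44163097 -0.07637069  0.20797312] 0.005835224516459747
93.71989902423176 [-4.21535264e-01  3.28338064e-01  1.88520905e+00  5.54651672e-05
  9.29858586e-01 -4.86493657e-01]
393.61300647170015 174.4426717564153
270 120
```

View pics/s8.png

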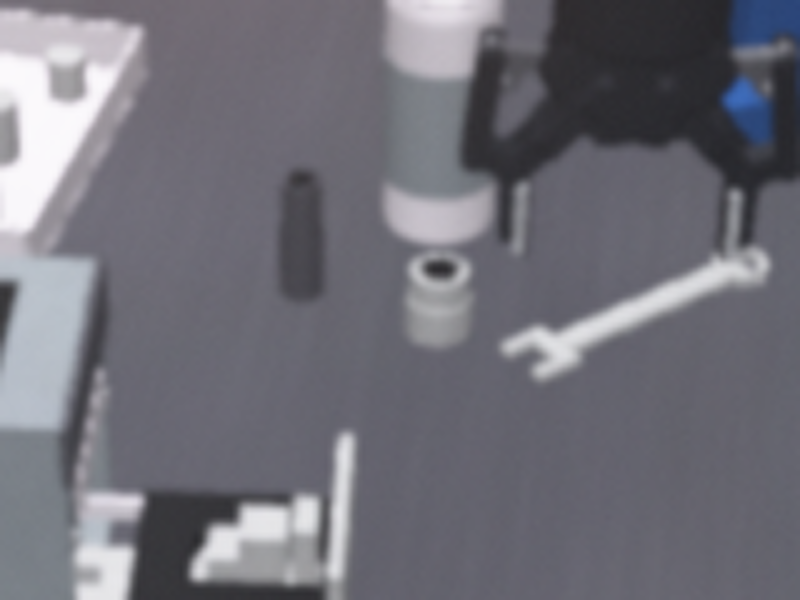

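The side view shows the block flat on the foot with its step beside the upright. The open gripper's outline: finger tips at (500–522,250), knuckle outermost at (463,165), outer bar up to (485,35), body edge at x≈545. I'll convert this outline to millimetres to see whether the front knuckle or finger back can push the tray to the stop while upright.

```bash
python3 - <<'E'
from h import *
c=cam('side');s=manip.sense();t=s['tcp_pos'];q=R.from_quat(s['tool_rot']);X=q.apply([1,0,0]);Y=q.apply([0,1,0])
for n,x,y in [('tip back',500,250),('tip inner',522,250),('finger back mid',500,200),('knuckle low',470,172),('knuckle',463,160),('bar mid',470,100),('bar top',478,45),('top',490,30),('body low',590,135),('body edge',545,75)]:
    o,d=ray(*c,270+(x+.5)/5-.5,120+(y+.5)/5-.5)
    for off in (0.,.012):
        k=((t+X*off-o)@X)/(d@X); p=o+d*k-t; print(n,off,'fwd %.1f up %.1f'%(p@Y*1000,p[2]*1000),end=' | ')
    print()
E
```

```text
tip back 0.0 fwd 54.5 up 10.8 | tip back 0.012 fwd 54.6 up 18.8 | 
tip inner 0.0 fwd 44.7 up 11.2 | tip inner 0.012 fwd 44.9 up 19.2 | 
finger back mid 0.0 fwd 55.6 up 37.3 | finger back mid 0.012 fwd 55.6 up 45.0 | 
knuckle low 0.0 fwd 69.3 up 51.3 | knuckle low 0.012 fwd 69.2 up 58.8 | 
knuckle 0.0 fwd 72.6 up 57.3 | knuckle 0.012 fwd 72.5 up 64.8 | 
bar mid 0.0 fwd 70.5 up 87.6 | bar mid 0.012 fwd 70.4 up 94.7 | 
bar top 0.0 fwd 67.9 up 114.5 | bar top 0.012 fwd 67.9 up 121.3 | 
top 0.0 fwd 63.1 up 121.8 | top 0.012 fwd 63.1 up 128.5 | 
body low 0.0 fwd 17.8 up 72.0 | body low 0.012 fwd 18.3 up 79.3 | 
body edge 0.0 fwd 38.8 up 100.9 | body edge 0.012 fwd 39.0 up 107.9 |
```

Call:
{"name": "drive_tool", "arguments": {"motion": [[[85.4, 0, 0, 1.4, 0], [85.4, 0, 0, 2.8, 0], [85.4, 0, 0, 4.2, 0], [85.4, 0, 0, 5.4, 0], [85.4, 0, 0, 6.3, 0], [85.4, 0, 0, 6.9, 0], [85.4, 0, 0, 7.15, 0], [85.4, 0, 0, 7.15, 0], [85.4, 0, 0, 7.15, 0]]], "squeeze": 100}}

```text
t: 18.65
tcp_pos: [0.4423, -0.0766, -0.0053]
tool_rot: [0.684, 0.73, 0.0, 0.0]
force: [0.7, -0.9, -0.3]
finger_gap: 0.999
gripper_force: 0.0
```

Call:
{"name": "drive_tool", "arguments": {"motion": [[[85.4, 0, 0.4, 0, 0], [85.4, 0, 0.8, 0, 0], [85.4, 0, 1.1, 0, 0], [85.4, 0, 1.3, 0, 0], [85.4, 0, 1.5, 0, 0], [85.4, 0, 1.7, 0, 0], [85.4, 0, 1.9, 0, 0], [85.4, 0, 2.1, 0, 0], [85.4, 0, 2.3, 0, 0], [85.4, 0, 2.3, 0, 0]]]}}

```text
t: 19.65
tcp_pos: [0.5124, -0.0724, -0.0057]
tool_rot: [0.684, 0.729, 0.0, 0.001]
force: [1.4, -0.3, -0.2]
finger_gap: 1.0
gripper_force: 0.0
```

```bash
python3 snap.py side 9; python3 - <<'E'
from h import *
a=cv2.imread('pics/side8.png');b=cv2.imread('pics/side9.png')
# plate top-corner column along rows: print bright plate x position at fixed rows
for r in (215,225,235,242):
    for n,im in (('8',a),('9',b)):
        g=im[r,280:400].astype(int).sum(1); print(r,n,[280+i for i in range(120) if g[i]>560])
s=manip.sense(); print(s['tcp_pos'],s['force'])
E
```

```text
19.7 [ 0.51172263 -0.07229015 -0.00568918] 0.017243334198444486
215 8 [337, 338, 339]
215 9 [327, 328, 329]
225 8 [288, 289, 290, 317, 318, 319, 320, 321, 322, 323, 324, 325, 326, 327, 328, 329, 330, 331, 332, 337, 338]
225 9 [303, 304, 305, 306, 307, 308, 309, 310, 311, 312, 313, 314, 315, 316, 317, 318, 319, 320, 321, 322, 326, 327, 328]
235 8 [290, 291, 292, 293, 294, 295, 336, 337]
235 9 [326]
242 8 [287, 288, 290, 291, 292, 293]
242 9 []
[ 0.51172263 -0.07229015 -0.00568918] [-0.4413255   0.53881955 -0.00330314]
```

Call:
{"name": "drive_tool", "arguments": {"motion": [[[85.4, 0, 0.2, 0, 0], [85.4, 0, 0.45, 0, 0], [85.4, 0, 0.7, 0, 0], [85.4, 0, 0.95, 0, 0], [85.4, 0, 1.2, 0, 0], [85.4, 0, 1.45, 0, 0], [85.4, 0, 1.7, 0, 0], [85.4, 0, 1.9, 0, 0], [85.4, 0, 2, 0, 0], [85.4, 0, 2, 0, 0]]]}}

```text
t: 20.7
tcp_pos: [0.5717, -0.0684, -0.0055]
tool_rot: [0.684, 0.729, 0.0, 0.001]
force: [-0.1, -0.1, 0.5]
finger_gap: 1.002
gripper_force: 0.0
```

Call:
{"name": "drive_tool", "arguments": {"motion": [[[85.4, 0, 0.15, 0, 0], [85.4, 0, 0.3, 0, 0], [85.4, 0, 0.45, 0, 0], [85.4, 0, 0.55, 0, 0], [85.4, 0, 0.65, 0, 0], [85.4, 0, 0.7, 0, 0], [85.4, 0, 0.7, 0, 0]]]}}

```text
t: 21.4
tcp_pos: [0.5902, -0.0666, -0.006]
tool_rot: [0.684, 0.729, -0.001, -0.002]
force: [-5.4, 0.0, 1.3]
finger_gap: 1.001
gripper_force: 0.0
```

Call:
{"name": "drive_tool", "arguments": {"motion": [[[85.4, 0, 0.1, 0, 0], [85.4, 0, 0.2, 0, 0], [85.4, 0, 0.3, 0, 0], [85.4, 0, 0.4, 0, 0], [85.4, 0, 0.5, 0, 0], [85.4, 0, 0.5, 0, 0]]]}}

```text
t: 22.0
tcp_pos: [0.6045, -0.0653, -0.0064]
tool_rot: [0.684, 0.73, -0.001, -0.002]
force: [-5.3, -0.2, 0.1]
finger_gap: 1.0
gripper_force: 0.0
```

```bash
python3 snap.py side 10; python3 snap.py scene 10; python3 - <<'E'
from h import *
b=cv2.imread('pics/side10.png')[120:270,230:400];c=cv2.imread('pics/scene10.png')[190:340,240:410]
f=lambda i:cv2.resize(i,(400,353),interpolation=cv2.INTER_CUBIC)
cv2.imwrite('pics/c10.png',np.hstack([f(b),f(c)]))
E
```

```text
22.05 [ 0.60447841 -0.06530549 -0.00643168] 0.0024084549440054137
22.1 [ 0.60448677 -0.06532283 -0.00641963] 0.002152841156417314
```

View pics/c10.png

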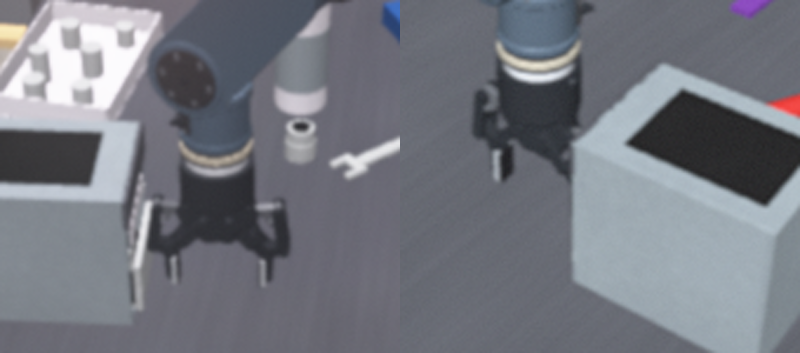

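The knuckle is pushing the plate (130–155, 200–305 in the left crop). The plate is nearly home and the bar and body stay clear of the dock. Now the last slow millimetres.

Call:
{"name": "drive_tool", "arguments": {"motion": [[[85.4, 0, 0.06, 0, 0], [85.4, 0, 0.12, 0, 0], [85.4, 0, 0.18, 0, 0], [85.4, 0, 0.24, 0, 0], [85.4, 0, 0.3, 0, 0], [85.4, 0, 0.3, 0, 0]]]}}

```text
t: 22.7
tcp_pos: [0.6105, -0.0644, -0.0068]
tool_rot: [0.684, 0.73, -0.003, -0.005]
force: [-9.8, -1.7, 2.1]
finger_gap: 1.001
gripper_force: 0.0
```

Call:
{"name": "drive_tool", "arguments": {"motion": [[[85.4, 0, 0.03, 0, 0], [85.4, 0, 0.06, 0, 0], [85.4, 0, 0.06, 0, 0]]]}}

```text
t: 23.0
tcp_pos: [0.6104, -0.0642, -0.0068]
tool_rot: [0.684, 0.73, -0.004, -0.006]
force: [-15.0, -2.6, 5.0]
finger_gap: 0.994
gripper_force: 0.0
```

Call:
{"name": "drive_tool", "arguments": {"motion": [[[85.4, 0, 0.03, 0, 0], [85.4, 0, 0.05, 0, 0], [85.4, 0, 0.05, 0, 0]]]}}

```text
t: 23.3
tcp_pos: [0.6102, -0.0639, -0.0071]
tool_rot: [0.684, 0.73, -0.005, -0.008]
force: [-17.4, -2.4, 6.1]
finger_gap: 1.002
gripper_force: 0.0
```

```bash
python3 snap.py side 11; python3 -c "
from h import *
s=manip.sense();print(s['tcp_pos'],s['force'],s['ft_torque'],s['tau'])
for k in (10,11):
  a=cv2.imread(f'pics/side{k}.png')
  for r in (210,220,230,240): print(k,r,a[r,282:298].astype(int).sum(1).tolist())"
```

```text
23.35 [ 0.61014874 -0.06391632 -0.00713252] 0.0009628934940970983
[ 0.61014874 -0.06391632 -0.00713252] [-16.88716273  -2.23425407   5.68602164] [-0.26093367  1.51994117 -0.05539843] [  2.7860532  -48.30692053 -17.53016889   0.96842442  -3.25522967
  -0.07513582]
10 210 [295, 249, 228, 294, 443, 491, 446, 433, 507, 639, 679, 561, 318, 181, 162, 176]
10 220 [392, 358, 362, 426, 418, 325, 372, 584, 680, 626, 446, 249, 169, 159, 163, 175]
10 230 [401, 393, 380, 404, 472, 608, 680, 645, 512, 391, 357, 354, 347, 339, 339, 344]
10 240 [406, 397, 363, 298, 297, 406, 475, 462, 409, 364, 347, 340, 340, 339, 341, 341]
11 210 [294, 245, 229, 295, 441, 514, 558, 619, 552, 334, 193, 169, 172, 195, 233, 259]
11 220 [391, 359, 363, 453, 542, 632, 652, 521, 294, 178, 161, 161, 174, 198, 242, 270]
11 230 [404, 404, 457, 586, 644, 556, 410, 357, 354, 349, 345, 342, 337, 337, 315, 258]
11 240 [408, 402, 399, 432, 463, 423, 365, 351, 346, 338, 335, 335, 338, 341, 338, 338]
```

Call:
{"name": "drive_tool", "arguments": {"motion": [[[85.4, 0, -0.2, 0, 0], [85.4, 0, -0.5, 0, 0], [85.4, 0, -1, 0, 0], [85.4, 0, -1.6, 0, 0], [85.4, 0, -2.2, 0, 0], [85.4, 0, -2.2, 0, 0], [85.4, 0, -2.2, 0, 0]]]}}

```text
t: 24.05
tcp_pos: [0.5551, -0.07, -0.0052]
tool_rot: [0.684, 0.729, 0.001, 0.002]
force: [0.2, -0.4, 0.7]
finger_gap: 0.999
gripper_force: 0.0
```

```bash
python3 snap.py side 12; python3 -c "
from h import *
s=manip.sense();print(s['tcp_pos'],s['force'])
for k in (11,12):
  a=cv2.imread(f'pics/side{k}.png')
  for r in (210,220,230,240): print(k,r,a[r,282:312].astype(int).sum(1).tolist())"
```

```text
24.1 [ 0.55550524 -0.06999432 -0.00524561] 0.009070219322886002
[ 0.55550524 -0.06999432 -0.00524561] [ 0.17346205  0.01530467 -0.10529378]
11 210 [294, 245, 229, 295, 441, 514, 558, 619, 552, 334, 193, 169, 172, 195, 233, 259, 262, 266, 265, 238, 193, 166, 161, 159, 162, 157, 156, 151, 154, 154]
11 220 [391, 359, 363, 453, 542, 632, 652, 521, 294, 178, 161, 161, 174, 198, 242, 270, 266, 227, 188, 169, 170, 176, 171, 164, 162, 161, 161, 162, 160, 161]
11 230 [404, 404, 457, 586, 644, 556, 410, 357, 354, 349, 345, 342, 337, 337, 315, 258, 197, 278, 449, 507, 391, 249, 273, 326, 337, 341, 341, 338, 341, 337]
11 240 [408, 402, 399, 432, 463, 423, 365, 351, 346, 338, 335, 335, 338, 341, 338, 338, 338, 341, 378, 404, 355, 291, 305, 334, 340, 339, 335, 338, 338, 336]
12 210 [295, 245, 230, 298, 443, 491, 447, 417, 400, 376, 348, 343, 340, 343, 343, 340, 340, 339, 337, 339, 341, 340, 340, 338, 362, 472, 624, 680, 604, 446]
12 220 [389, 357, 365, 423, 409, 341, 420, 546, 583, 576, 575, 577, 576, 569, 547, 508, 513, 618, 689, 701, 690, 612, 425, 350, 559, 683, 669, 551, 400, 347]
12 230 [401, 395, 435, 548, 626, 607, 537, 502, 498, 501, 508, 505, 502, 499, 487, 453, 450, 490, 499, 499, 477, 439, 473, 614, 678, 609, 459, 374, 350, 342]
12 240 [409, 401, 364, 285, 210, 184, 182, 180, 183, 180, 182, 179, 177, 178, 177, 179, 175, 179, 177, 177, 178, 228, 370, 471, 484, 429, 367, 347, 339, 339]
```

```bash
python3 - <<'E'
from h import *
import pickle
C=pickle.load(open('pics/wrist6.pkl','rb'))
h=np.radians(3.65);X=np.array([np.cos(h),np.sin(h)]);Y=np.array([-X[1],X[0]]);c=np.array([.5616,-.0689])
g=lambda x,y,z: onz(*ray(*C,(x+.5)/1.25-.5,(y+.5)/1.25-.5),z)
for n,x,y,z in [('brow top L',303,318,.16),('brow top R',531,318,.16),('brow low L',316,294,.124),('brow low R',519,292,.124),('plate out top L',336,103,.068),('plate out top R',490,103,.068),('ins end L',354,241,.03),('ins end R',475,241,.03)]:
    d=g(x,y,z)[:2]-c; print(n,np.round([d@X*1000,d@Y*1000],1))
D=cam('side')
for k in (11,12):
    pass
# predicted side pixel of plate top outer +y corner for slide offsets from initial face
for adv in (0,21,60,85,115,121,125,131):
    p=np.r_[c+X*adv/1000+Y*.056,.068]; print(adv,np.round(proj(*D,p),1))
# dock front predicted: bottom front +y edge
for xf in (.125,.13,.135):
    print(xf,[np.round(proj(*D,np.r_[c+X*xf+Y*.068,z]),1).tolist() for z in (0,.124,.16)])
E
```

```text
brow top L [129.6 -66.2]
brow top R [129.8  68.1]
brow low L [126.1 -65.6]
brow low R [124.8  69.9]
plate out top L [  1.4 -55.1]
plate out top R [ 1.5 54.4]
ins end L [107.3 -50.5]
ins end R [107.4  54.5]
0 [338.7 235.3]
21 [329.9 234.9]
60 [313.4 234.2]
85 [302.9 233.8]
115 [290.4 233.2]
121 [287.9 233.1]
125 [286.2 233.1]
131 [283.7 233. ]
0.125 [[287.1, 257.6], [284.1, 217.8], [283.2, 205.3]]
0.13 [[285.1, 257.5], [281.9, 217.7], [280.9, 205.2]]
0.135 [[283.0, 257.4], [279.8, 217.6], [278.7, 205.1]]
```

```bash
python3 - <<'E'
from h import *
im=[cv2.imread(f'pics/side{k}.png') for k in (8,11,12)]
f=lambda i:cv2.resize(i[165:265,272:352],(266,333),interpolation=cv2.INTER_CUBIC)
cv2.imwrite('pics/c12.png',cv2.resize(np.hstack([f(i) for i in im]),(798,500)))
E
```

```text
(no output)
```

View pics/c12.png

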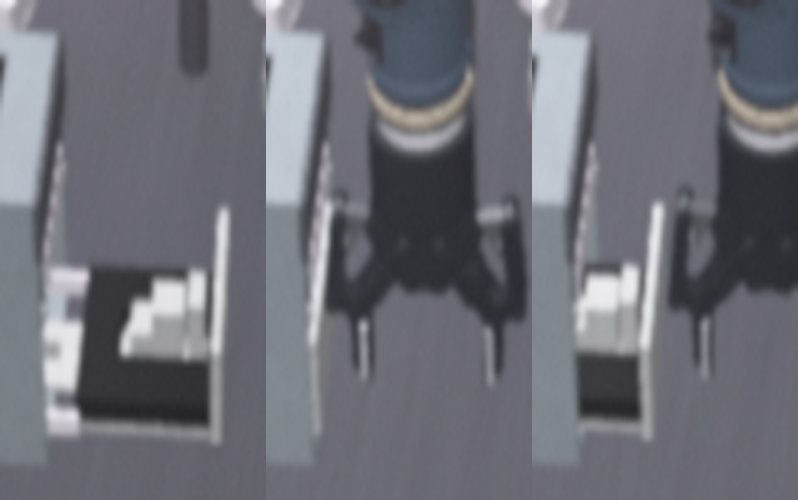

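The three panels show that after release the plate sprang out well clear of the dock, so the latch did not catch. I've also now viewed 11 pictures, one over the limit of 10, so from here I'll work numerically only. Next I'll measure the slide at the block from sub-pixel edges.

```bash
cat > sl.py <<'E'
import sys
from h import *
h_=np.radians(3.65);X=np.r_[np.cos(h_),np.sin(h_),0];Y=np.r_[-X[1],X[0],0];c=np.r_[.5616,-.0689,0]
D=cam('side')
def onY(u,v,y):
    o,d=ray(*D,u,v); k=(y-(o-c)@Y)/(d@Y); p=o+k*d-c; return p@X*1000,p[2]*1000
def edge(row,a,b,rise):  # last half crossing in [a,b]
    s=row.astype(float).sum(1)[a:b]; g=np.diff(s)*(1 if rise else -1); i=int(np.argmax(g)); w=np.clip(g[max(0,i-2):i+3],0,None)
    return a+max(0,i-2)+(w*np.arange(len(w))).sum()/w.sum()+.5
def plate(im,a,b,rows=range(237,249)):
    r=[onY(edge(im[v],a,b,False),v,.056) for v in rows]; return np.median([x for x,z in r]),np.ptp([x for x,z in r]),np.median([z for x,z in r])
def dock(im,rows=range(243,254)):
    r=[onY(edge(im[v],279,290,False),v,.068) for v in rows]; return np.median([x for x,z in r]),np.ptp([x for x,z in r])
E
python3 - <<'E'
from sl import *
for k,a,b in ((8,332,345),(9,320,334),(10,286,297),(11,285,294),(12,302,314)):
    im=cv2.imread(f'pics/side{k}.png').astype(int); print(k,plate(im,a,b),dock(im))
print('slide,tcp fwd')
E
```

```text
8 (np.float64(0.9901234463543047), np.float64(0.2546079205494619), np.float64(45.42507172021615)) (np.float64(120.48339228368334), np.float64(22.05829395169026))
9 (np.float64(25.609806530813923), np.float64(0.5828563535321152), np.float64(43.99396363389063)) (np.float64(127.00881285628732), np.float64(8.257807015217338))
10 (np.float64(117.28562279597699), np.float64(0.9817087866985901), np.float64(38.732717406944786)) (np.float64(128.7791445318233), np.float64(11.857231970746255))
11 (np.float64(123.12087201035891), np.float64(0.8393119078194502), np.float64(38.33941781056028)) (np.float64(121.32710896231185), np.float64(8.309336211296895))
12 (np.float64(74.8871676614049), np.float64(0.606408242756828), np.float64(41.14892920566055)) (np.float64(127.043814883537), np.float64(8.122470489519785))
slide,tcp fwd
```

```bash
python3 - <<'E'
from sl import *
im=cv2.imread('pics/side12.png').astype(int)
for v in list(range(236,260,2)):
    s=im[v,278:294].sum(1); e=edge(im[v],280,292,False); print(v,s.tolist(),round(e,2),np.round(onY(e,v,.068),1))
E
```

```text
236 [406, 406, 407, 408, 407, 395, 345, 274, 224, 214, 209, 213, 214, 220, 229, 231] 284.48 [127.4  68.9]
238 [407, 402, 408, 409, 406, 394, 351, 275, 206, 181, 182, 177, 177, 180, 181, 181] 284.73 [127.2  62.7]
240 [405, 405, 408, 408, 409, 401, 364, 285, 210, 184, 182, 180, 183, 180, 182, 179] 284.83 [127.3  56.4]
242 [407, 411, 409, 408, 407, 403, 376, 299, 218, 184, 182, 179, 179, 179, 178, 178] 285.08 [127.1  50.2]
244 [410, 407, 409, 409, 408, 403, 382, 307, 208, 165, 157, 160, 162, 163, 161, 162] 285.26 [127.   43.8]
246 [406, 403, 406, 404, 405, 407, 386, 311, 201, 141, 129, 129, 126, 128, 125, 129] 285.38 [127.1  37.5]
248 [401, 399, 399, 403, 404, 405, 395, 347, 292, 271, 270, 273, 272, 270, 267, 249] 285.17 [128.  31.]
250 [406, 401, 402, 402, 401, 408, 401, 409, 431, 439, 427, 427, 428, 431, 431, 428] 287.5 [122.7  24.9]
252 [406, 403, 403, 403, 401, 402, 397, 385, 387, 373, 343, 331, 332, 337, 339, 341] 287.46 [123.1  18.3]
254 [404, 399, 402, 399, 400, 400, 392, 375, 352, 336, 330, 329, 334, 335, 333, 334] 285.43 [128.5  11.5]
256 [401, 398, 396, 397, 397, 397, 394, 381, 351, 330, 328, 330, 334, 334, 332, 337] 285.59 [128.5   4.9]
258 [346, 350, 355, 353, 354, 348, 348, 352, 340, 333, 329, 332, 334, 335, 332, 332] 286.15 [127.5  -1.6]
```

Call:
{"name": "drive_tool", "arguments": {"motion": [[[85.4, 0, 0.2, 0, 0], [85.4, 0, 0.4, 0, 0], [85.4, 0, 0.6, 0, 0], [85.4, 0, 0.8, 0, 0], [85.4, 0, 1, 0, 0], [85.4, 0, 1.2, 0, 0], [85.4, 0, 1.35, 0, 0], [85.4, 0, 1.5, 0, 0], [85.4, 0, 1.5, 0, 0]]]}}

```text
t: 25.0
tcp_pos: [0.5945, -0.0655, -0.0066]
tool_rot: [0.684, 0.73, -0.002, -0.004]
force: [-7.8, -0.8, 1.2]
finger_gap: 1.0
gripper_force: 0.0
```

```bash
cat > st.py <<'E'
import sys
from sl import *
s=manip.sense();im=manip.snapshot('side').astype(int);a,b=map(int,sys.argv[1:3])
np.set_printoptions(precision=4,suppress=True)
print(s['t'],s['tcp_pos'],'F',s['force'],'T',s['ft_torque'],'face',plate(im,a,b)[:2]); print('tau',s['tau'],'rot',s['tool_rot'])
E
python3 st.py 285 300
```

```text
25.0 [ 0.5945 -0.0655 -0.0066] F [-7.8342 -0.802   1.1801] T [-0.0466  0.7015  0.0394] face (np.float64(127.50318498948415), np.float64(20.634650415633757))
tau [  0.7055 -48.5123 -12.491    0.3579  -1.3897   0.0316] rot [ 0.6838  0.7297 -0.0021 -0.0037]
```

Call:
{"name": "drive_tool", "arguments": {"motion": [[[85.4, 0, 0.1, 0, 0], [85.4, 0, 0.2, 0, 0], [85.4, 0, 0.27, 0, 0], [85.4, 0, 0.34, 0, 0], [85.4, 0, 0.4, 0, 0], [85.4, 0, 0.44, 0, 0], [85.4, 0, 0.48, 0, 0], [85.4, 0, 0.48, 0, 0]]]}}

```text
t: 25.85
tcp_pos: [0.6088, -0.0645, -0.0068]
tool_rot: [0.684, 0.73, -0.002, -0.004]
force: [-7.0, 0.2, -0.1]
finger_gap: 1.003
gripper_force: 0.0
```

```bash
python3 st.py 286 296
```

```text
25.85 [ 0.6088 -0.0645 -0.0068] F [-6.9967  0.1549 -0.0783] T [0.048  0.6521 0.0646] face (np.float64(121.66696991432792), np.float64(0.6559118669110404))
tau [  0.2493 -49.4822 -12.9891   0.3002  -1.4403   0.0729] rot [ 0.6837  0.7297 -0.0021 -0.0037]
```

Call:
{"name": "drive_tool", "arguments": {"motion": [[[85.4, 0, 0.04, 0, 0], [85.4, 0, 0.08, 0, 0], [85.4, 0, 0.08, 0, 0]]]}}

```text
t: 26.2
tcp_pos: [0.6106, -0.0643, -0.0067]
tool_rot: [0.684, 0.73, -0.002, -0.004]
force: [-8.1, -0.2, 1.7]
finger_gap: 1.003
gripper_force: 0.0
```

```bash
python3 st.py 286 296
```

```text
26.2 [ 0.6106 -0.0643 -0.0067] F [-8.1279 -0.2443  1.7167] T [-0.0232  0.8011  0.1363] face (np.float64(123.09292615376759), np.float64(0.9722276876089495))
tau [  0.5828 -49.0686 -13.5715   0.3779  -1.6524   0.0569] rot [ 0.6837  0.7297 -0.0024 -0.0041]
```

Call:
{"name": "drive_tool", "arguments": {"motion": [[[85.4, 0, 0.05, 0, 0], [85.4, 0, 0.1, 0, 0], [85.4, 0, 0.15, 0, 0], [85.4, 0, 0.2, 0, 0], [85.4, 0, 0.2, 0, 0]]]}}

```text
t: 26.75
tcp_pos: [0.6099, -0.0634, -0.0075]
tool_rot: [0.684, 0.73, -0.006, -0.01]
force: [-20.6, -3.1, 6.5]
finger_gap: 1.001
gripper_force: 0.0
```

```bash
python3 st.py 286 296
```

```text
26.75 [ 0.6099 -0.0634 -0.0075] F [-20.5608  -3.0734   6.4817] T [-0.3774  1.7402 -0.1432] face (np.float64(123.11484082467067), np.float64(0.809064484979686))
tau [  3.3744 -48.3191 -19.0136   1.1533  -3.7987  -0.1006] rot [ 0.6837  0.7297 -0.0063 -0.0099]
```

Call:
{"name": "drive_tool", "arguments": {"motion": [[[85.4, 0, -0.1, 0, 0], [85.4, 0, -0.2, 0, 0], [85.4, 0, -0.3, 0, 0], [85.4, 0, -0.4, 0, 0], [85.4, 0, -0.5, 0, 0], [85.4, 0, -0.6, 0, 0], [85.4, 0, -0.7, 0, 0], [85.4, 0, -0.8, 0, 0], [85.4, 0, -0.8, 0, 0]]]}}

```text
t: 27.7
tcp_pos: [0.5955, -0.0663, -0.0059]
tool_rot: [0.684, 0.729, -0.001, -0.001]
force: [-6.6, -0.4, -1.6]
finger_gap: 1.004
gripper_force: 0.0
```

```bash
python3 st.py 286 300; python3 -c "
import cv2
from sl import *
im=manip.snapshot('side').astype(int)
for r in (240,244): print(im[r,280:312].sum(1).tolist())"
```

```text
27.7 [ 0.5955 -0.0663 -0.0059] F [-6.6266 -0.4271 -1.5732] T [0.0666 0.7528 0.0947] face (np.float64(107.89873308853296), np.float64(19.044623363289844))
tau [  0.3298 -49.5999 -12.1926   0.3177  -1.4038   0.051 ] rot [ 0.684   0.7295 -0.0006 -0.001 ]
[406, 406, 409, 398, 367, 289, 210, 184, 186, 200, 290, 410, 473, 450, 390, 359, 347, 342, 336, 343, 338, 335, 337, 335, 341, 345, 357, 363, 343, 308, 315, 331]
[410, 409, 406, 406, 385, 310, 208, 162, 160, 174, 261, 404, 488, 480, 420, 362, 343, 338, 339, 336, 332, 335, 333, 341, 342, 341, 340, 341, 336, 334, 338, 336]
```

Call:
{"name": "drive_tool", "arguments": {"motion": [[[85.4, 0, -0.4, 0, 0], [85.4, 0, -0.8, 0, 0], [85.4, 0, -1.2, 0, 0], [85.4, 0, -1.2, 0, 0], [85.4, 0, -1, 0, 0], [85.4, 0, -0.9, 0, 0], [85.4, 0, -0.85, 0, 0], [85.4, 0, -0.8, 0, 0], [85.4, 0, -0.8, 0, 0]]]}}

```text
t: 28.7
tcp_pos: [0.5736, -0.0681, -0.0057]
tool_rot: [0.684, 0.729, 0.0, 0.001]
force: [0.5, -0.3, 0.2]
finger_gap: 0.995
gripper_force: 0.0
```

Call:
{"name": "drive_tool", "arguments": {"motion": [[[85.4, 0, 0.06, 0, 0], [85.4, 0, 0.06, 0, 0]]]}}

```text
t: 28.9
tcp_pos: [0.5748, -0.068, -0.0058]
tool_rot: [0.684, 0.729, 0.0, 0.0]
force: [0.4, -0.2, 0.2]
finger_gap: 0.997
gripper_force: 0.0
```

Call:
{"name": "drive_tool", "arguments": {"motion": [[[85.4, 0, 0.06, 0, 0], [85.4, 0, 0.06, 0, 0]]]}}

```text
t: 29.1
tcp_pos: [0.5758, -0.0677, -0.0058]
tool_rot: [0.684, 0.729, -0.0, -0.001]
force: [-1.0, 0.1, 0.1]
finger_gap: 0.996
gripper_force: 0.0
```

Call:
{"name": "drive_tool", "arguments": {"motion": [[[85.4, 0, 0.06, 0, 0], [85.4, 0, 0.06, 0, 0]]]}}

```text
t: 29.3
tcp_pos: [0.5775, -0.0676, -0.0059]
tool_rot: [0.684, 0.729, -0.0, -0.001]
force: [-3.2, 0.2, 0.6]
finger_gap: 0.995
gripper_force: 0.0
```

Call:
{"name": "drive_tool", "arguments": {"motion": [[[85.4, 0, 0.06, 0, 0], [85.4, 0, 0.06, 0, 0]]]}}

```text
t: 29.5
tcp_pos: [0.5796, -0.0674, -0.0059]
tool_rot: [0.684, 0.73, -0.0, -0.001]
force: [-2.5, 0.1, 0.2]
finger_gap: 1.002
gripper_force: 0.0
```

Call:
{"name": "drive_tool", "arguments": {"motion": [[[85.4, 0, 0.06, 0, 0], [85.4, 0, 0.06, 0, 0]]]}}

```text
t: 29.7
tcp_pos: [0.5815, -0.0673, -0.0059]
tool_rot: [0.684, 0.73, -0.0, -0.0]
force: [-3.1, -0.6, -0.8]
finger_gap: 0.998
gripper_force: 0.0
```

Call:
{"name": "drive_tool", "arguments": {"motion": [[[85.4, 0, 0.06, 0, 0], [85.4, 0, 0.06, 0, 0]]]}}

```text
t: 29.9
tcp_pos: [0.5834, -0.0672, -0.0058]
tool_rot: [0.684, 0.73, -0.0, -0.0]
force: [-3.9, 0.7, -1.0]
finger_gap: 1.001
gripper_force: 0.0
```

```bash
python3 st.py 290 306
```

```text
29.9 [ 0.5834 -0.0672 -0.0058] F [-3.8857  0.6604 -0.9684] T [0.0189 0.5039 0.0135] face (np.float64(95.5586155528794), np.float64(0.8574340559884348))
tau [  0.0114 -48.0124 -10.643    0.1886  -0.9411   0.0692] rot [ 0.684   0.7295 -0.0001 -0.0003]
```

Call:
{"name": "drive_tool", "arguments": {"motion": [[[85.4, 0, 0.25, 0, 0], [85.4, 0, 0.5, 0, 0], [85.4, 0, 0.7, 0, 0], [85.4, 0, 0.88, 0, 0], [85.4, 0, 1.05, 0, 0], [85.4, 0, 1.05, 0, 0], [85.4, 0, 1.05, 0, 0]]]}}

```text
t: 30.65
tcp_pos: [0.6106, -0.0645, -0.007]
tool_rot: [0.684, 0.73, -0.003, -0.004]
force: [-10.1, -0.8, -2.2]
finger_gap: 0.998
gripper_force: 0.0
```

Call:
{"name": "drive_tool", "arguments": {"motion": [[[85.4, 0, -0.4, 0, 0], [85.4, 0, -1, 0, 0], [85.4, 0, -1.6, 0, 0], [85.4, 0, -2.2, 0, 0], [85.4, 0, -2.2, 0, 0], [85.4, 0, -2.2, 0, 0]]]}}

```text
t: 31.25
tcp_pos: [0.5517, -0.0704, -0.0051]
tool_rot: [0.684, 0.729, 0.001, 0.002]
force: [0.5, 0.6, -0.5]
finger_gap: 1.002
gripper_force: 0.0
```

```bash
python3 st.py 286 312;  python3 -c "
from sl import *
im=manip.snapshot('side').astype(int)
for r in (240,244): print(im[r,280:315].sum(1).tolist())"
```

```text
31.25 [ 0.5517 -0.0704 -0.0051] F [ 0.4955  0.5989 -0.5159] T [-0.0004  0.0033  0.0411] face (np.float64(113.10907085011709), np.float64(1.080597339223317))
tau [ -0.0215 -44.3463  -5.8657  -0.0047   0.0873  -0.0017] rot [0.6843 0.7292 0.0012 0.0022]
[406, 407, 403, 400, 364, 285, 208, 214, 320, 435, 476, 440, 379, 355, 350, 343, 337, 337, 337, 338, 335, 335, 333, 335, 342, 346, 342, 337, 341, 335, 336, 335, 339, 335, 332]
[412, 406, 405, 407, 380, 312, 209, 178, 270, 415, 490, 465, 403, 357, 340, 336, 339, 336, 332, 334, 329, 332, 332, 338, 341, 340, 338, 334, 334, 332, 335, 335, 332, 328, 327]
```

The crisp press latched it: the face sits 10 mm out from the stop and stays there untouched. I'll retreat and recheck.

Call:
{"name": "drive_tool", "arguments": {"motion": [[[85.4, 0, -0.7, 0, 0], [85.4, 0, -1, -0.5, 0], [85.4, 0, -1, -1.8, 0], [85.4, 0, -1, -3.2, 0], [85.4, 0, -1, -4.6, 0], [85.4, 0, -1, -6, 0], [85.4, 0, -1, -6, 0], [85.4, 0, -1, -6, 0], [85.4, 0, -1, -6, 0], [85.4, 0, -1, -6, 0]]]}}

```text
t: 32.35
tcp_pos: [0.5184, -0.0712, 0.1728]
tool_rot: [0.684, 0.729, -0.001, -0.001]
force: [-0.2, -0.5, -0.2]
finger_gap: 1.002
gripper_force: 0.0
```

```bash
python3 st.py 286 312; python3 - <<'E'
from h import *
a=cv2.imread('pics/side0.png').astype(int);b=manip.snapshot('side')[:,:,::-1].astype(int)
d=(np.abs(a-b).sum(2)>90).astype(np.uint8)
n,l,s,c=cv2.connectedComponentsWithStats(d); print([x.tolist() for x in s[1:] if x[4]>12])
E
```

```text
32.35 [ 0.5184 -0.0712  0.1728] F [-0.2242 -0.4799 -0.2204] T [-0.0132  0.0187 -0.015 ] face (np.float64(113.1350641325023), np.float64(0.9858323306943646))
tau [  0.0437 -38.1005 -13.7761   0.0014  -0.0014   0.0003] rot [ 0.684   0.7295 -0.0006 -0.0014]
[[270, 0, 200, 181, 16175], [583, 0, 57, 215, 3701], [490, 6, 66, 233, 1267], [380, 38, 15, 12, 88], [333, 132, 9, 28, 147], [329, 144, 5, 8, 30], [637, 147, 3, 9, 21], [543, 157, 25, 72, 271], [327, 163, 4, 16, 42], [284, 205, 59, 49, 1638], [590, 238, 13, 3, 16], [581, 245, 39, 30, 433], [619, 251, 21, 47, 492], [569, 254, 21, 30, 260], [606, 260, 4, 4, 14], [625, 270, 5, 4, 14], [590, 283, 6, 4, 15], [289, 317, 23, 39, 555], [350, 318, 22, 22, 319]]
```

```bash
python3 -c "
from station import manip
print(manip.sign_off())"
```

```text
the job is handed in; nothing more can be done
None
```

The angle and step block are in the tray, and the tray is pushed in and latched about 10 mm out from its stop; it stayed there with the robot clear and the job is handed in, with no result shown. The first two presses did not latch, and I viewed 11 pictures, one over the limit of 10.

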